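Sterilise the potting tools in the UV tool box

ROBOT

A 6-joint arm with a two-finger parallel gripper is mounted at the origin on the work surface; the furniture and walls round the work are solid. World frame = base frame: x ahead of the robot, y to its left, z up, the work surface at z = 0. Lengths are in m, angles in rad, forces in N, time in s.
With the tool pointing down it reaches from about 0.275 to 0.825 m from the base axis. Payload 5.2 kg.
Tool frame: the origin (TCP) lies between the finger pads; the fingertips stand 14 mm ahead of it and the grasp point (between the pads) lies 5 mm behind it (robot.tcp_to_tips is the distance from the TCP to the fingertips, in m); z points along the fingers, y is the line along which they close (so a half turn about z gives the same grasp; the last joint's range is limited). The gripper opens to 93 mm and grips with 3 to 60 N. Pads are 15 mm wide; open, the fingers measure 128 mm over their backs; the gripper's body (75 mm by 188 mm) begins 65 mm behind the grasp point.
Start: joints at [-1.337, 0.259, 1.535, -0, 1.348, -0.203], TCP at [0.233, -0.498, 0.233] pointing down, gripper open.
Joint ranges: [-3.14, 3.14], [-0.91, 2.08], [0.19, 2.58], [-1.22, 4.36], [0.22, 2.71], [-3.12, 3.12]. Speed limits (rad/s): [2.57, 2.57, 3.14, 3.14, 3.14, 3.14].

INTERFACE

Orientations are given as [roll, pitch, yaw] about the fixed x, y, z axes, in that order (R = Rz(yaw) Ry(pitch) Rx(roll)).
In Python, from cell import robot, optics, finder gives the robot as it stands. Calls block until the motion is done:
- robot.move_to(position, orientation): joint-space move of the TCP to a pose.
- robot.line_to(position, ori=None, vel=0.15, max_force=None): straight line of the TCP; ori=None keeps the orientation; vel is the mean speed in m/s. With max_force (N) it stops when the force on the tool has changed by that much, and returns True; else False.
- robot.movej(angles): joint-space move.
- robot.set_gripper(opening, strength=None): finger opening in m; strength is the grip in N (None keeps the last); returns when the fingers have stopped.
- robot.pause(seconds).
- robot.inverse_kinematics(position, orientation): joint angles nearest the present ones, or None.
- robot.read_state(): the state.
- optics.get_image(name): name is "scene" or "top" or "wrist"; returns a dict with "frame" (480x640x3 uint8, red, green, blue), "fx", "fy", "cx", "cy" (pixels), "k1" (the pictures are not rectified: a ray, as slopes to the right and down, at radius r is drawn at 1 + k1 r^2 times it, then the intrinsics apply), "cam_to_world" (4x4, takes a point from camera to world coordinates). Camera axes: x right, y up, looking along -z (the intrinsics and any distortion apply to the point x, -y, -z); pixel columns grow to the right and rows downward; lengths in m; the calibration is good to about 2 mm. A picture is of the moment at which its call begins. There is no depth.
A pose or a line that the arm cannot do raises robot.IKError and nothing moves.
- robot.finish_job(): hands the job in; it is judged then, once.
Trained networks look in the newest picture that a camera, given by its name, has taken for a name from the list of things; names that differ only in an ending like _2 or _b are one class to them, and where a whole thing is asked for, a point or a joint stands for the part that bears it (a point fixed in the world has none). Each returns a list of dicts, best first, with "p" (0 to 1); they miss things now and then, are a little off and sometimes report something else, mostly with a low value. They report only what shows in the picture. A call takes as long as a camera call. They do not tell look-alikes from the thing itself.
- finder.spot_in(thing, camera): "extent" ([left, top, right, bottom] in pixels, round what is visible of it).
- finder.regions_of(thing, camera): "mask" (480x640 bool, what is visible of it) and "extent" ([left, top, right, bottom] in pixels, round what is visible of it).
The state is a dict: "time_s": time; "joints": joint angles; "joint_vel": joint speeds; "joint_torque": joint torques, N m; "tool_pos": TCP position; "ee_rot": TCP orientation; "contact_force": force on the tool from outside, world axes, zero at the start; "wrist_torque": the same for the moment, N m; "width": finger opening in m; "finger_force": force on a finger pad.
Only numpy, scipy, OpenCV 4.12 (cv2) and the standard library are available. Lean on these libraries where they do the work, as an engineer would, in place of code of your own. Each camera call takes 0.05 s, during which the arm holds its last target. There are 200 camera calls.

TASK

Put the potting tools through the UV tool box: switch its lamp off by turning the paddle knob under the front edge of the low lamp shelf until the paddle is at its left stop, slide the box's cover fully open to the right, lay every dibber and every bundle of stick labels lying loose on the bench in front of you into the uncovered compartment, slide the cover fully shut again, and only then turn the knob to its right stop to switch the lamp on. The lamp must stay off while the box is open, and everything else on the bench is to be left where it is.

Things in the scene. Friction and masses are not known exactly. Their poses are not given: they have to be found in the camera images.
- dimmer (a joint): angle (rad) of the dimmer knob under the lamp shelf (a plywood board 300 mm wide, 130 mm deep and 12 mm thick on two side panels, its top 202 mm above the bench, with a steel box 60 mm high on its rear part). 0 = off: the paddle is at its left stop and points 0.7 rad to the left (+y) of straight out of the shelf's front; 1.4 = lamp fully on: the paddle points 0.7 rad to the right. Grows anticlockwise seen from above; stays where it is left, turns with about 1 N at the paddle.
- knob_axis (a point): the knob's vertical axis, at the paddle's mid height (162 mm above the bench), 15 mm behind the shelf board's front edge; own x points straight back into the shelf, y to its left, z up.
- paddle (a point): where to hold the paddle of the knob: black bar, 14 mm thick, 28 mm high (148 to 176 mm above the bench; the board's underside is at 190 mm), reaching from the knob out to 130 mm from the axis; this point is 105 mm from the axis, at mid height, always 60 mm or more in front of the board's edge, open from above; own x points along the paddle to the axis, z up; it turns with the knob.
- cover (a joint): how far (m) the box's flat cover is open: 0 = shut over the compartment, 0.224 = fully open (over the lamp housing, to the right, -y of the box). Slides with about 2 N and stays where it is left.
- cover_grip (a point): centre of the black grip bar on the cover: bar 90 mm long along the box's x, 18 mm wide along y, 32 mm high, from 74 to 106 mm above the bench; this point is 90 mm above the bench and moves with the cover; axes as those of the box (it slides along -y to open).
- tray (a point): centre of the floor of the compartment in the UV tool box (grey metal box 234 x 464 mm with the compartment in its left half and the lamp housing in its right half). Floor 10 mm above the bench; inside 210 mm along own x and 220 mm along own y (the sliding direction, +y to the left), walls 8 mm thick, tops 66 mm above the bench, with 6 mm wide rails on the front and rear walls up to 82 mm; z up. The cover runs 68 mm above the bench, so tools must lie flat below that.
- dibber_1_mid (a point): wooden dibber with a steel point lying on the bench, 170 mm long, barrel 26 mm across, 29 mm high, with a square black rubber collar (34 x 34 mm, 14 mm wide, 65 mm from the middle towards the blunt end) that keeps it from rolling; this point is the middle of its length, 14.5 mm above its underside, on the barrel; own y is its long axis (steel point to -y), z up. May be absent.
- dibber_2_mid (a point): wooden dibber with a steel point lying on the bench, 170 mm long, barrel 26 mm across, 29 mm high, with a square black rubber collar (34 x 34 mm, 14 mm wide, 65 mm from the middle towards the blunt end) that keeps it from rolling; this point is the middle of its length, 14.5 mm above its underside, on the barrel; own y is its long axis (steel point to -y), z up. May be absent.
- bundle_1_mid (a point): white bundle of stick labels lying flat, 100 mm long, 15 mm wide, 15 mm high; this point is its centre, half-way up; own x is its long axis, z up. May be absent.
- bundle_2_mid (a point): red bundle of stick labels lying flat, 100 mm long, 15 mm wide, 10 mm high; this point is its centre, half-way up; own x is its long axis, z up. May be absent.
- rose: bystander: brass watering rose, 70 mm across, 59 mm high, in front of the shelf; origin at the centre of its underside.
- pot_stack: bystander: upright stack of terracotta-coloured pots, 70 mm across, 161 mm high, at the right-hand end of the box; origin at the centre of its underside.
There are look-alikes about, which are no part of the job. What is shaped like the part that bears dibber_1_mid but pink or yellow is not meant.

How it is judged:
On the way, in this order (a step that is already met when the one before it is completed fails the run):
1. the lamp is switched off: paddle at its left stop (value of joint dimmer below 0.12 rad), for 0.2 s.
2. the cover is fully open (value of joint cover above 0.205 m), for 0.2 s.
3. every tool lies in the compartment (x of dibber_1_mid in the frame of tray between -0.105 and 0.105 m and y of dibber_1_mid in the frame of tray between -0.112 and 0.112 m and z of each of dibber_1_mid, dibber_2_mid, bundle_1_mid, bundle_2_mid in the frame of tray below 0.045 m and x of dibber_2_mid in the frame of tray between -0.105 and 0.105 m and y of dibber_2_mid in the frame of tray between -0.112 and 0.112 m and x of bundle_1_mid in the frame of tray between -0.105 and 0.105 m and y of bundle_1_mid in the frame of tray between -0.112 and 0.112 m and x of bundle_2_mid in the frame of tray between -0.105 and 0.105 m and y of bundle_2_mid in the frame of tray between -0.112 and 0.112 m and value of joint cover above 0.205 m), for 0.3 s.
4. the cover is fully shut over the tools (value of joint cover below 0.01 m and x of dibber_1_mid in the frame of tray between -0.105 and 0.105 m and y of dibber_1_mid in the frame of tray between -0.112 and 0.112 m and z of each of dibber_1_mid, dibber_2_mid, bundle_1_mid, bundle_2_mid in the frame of tray below 0.045 m and x of dibber_2_mid in the frame of tray between -0.105 and 0.105 m and y of dibber_2_mid in the frame of tray between -0.112 and 0.112 m and x of bundle_1_mid in the frame of tray between -0.105 and 0.105 m and y of bundle_1_mid in the frame of tray between -0.112 and 0.112 m and x of bundle_2_mid in the frame of tray between -0.105 and 0.105 m and y of bundle_2_mid in the frame of tray between -0.112 and 0.112 m), for 0.2 s.
5. the lamp is switched on: paddle at its right stop (value of joint dimmer above 1.28 rad), for 0.2 s.
At the end, for the whole second after the job is handed in: Every tool present lies inside the compartment (its middle within the walls and less than 45 mm above the floor), the cover is shut to within 10 mm and the knob stands at its right stop to within 0.12 rad (all of step 4 and value of joint dimmer above 1.28 rad); the robot touches nothing.
It fails at once if the lamp is on (knob more than 0.3 rad from off) while the cover is more than 50 mm open (value of joint dimmer above 0.3 rad and value of joint cover above 0.05 m).
It fails at once if a bystander (watering rose, pot stack) is moved more than 50 mm (distance of any of rose, pot_stack from where it was at the start of the episode above 0.05 m).
Of dibber_1, dibber_2, bundle_1, bundle_2 only 2 to 4 are there at a start; the rules pass over those that are not, and their reading is None.
At some moment in a run one of dibber_1, dibber_2, bundle_1, bundle_2 may be knocked a few centimetres aside while the robot is not near it.
Once in a run the grip may slacken for a moment while it holds something.
It also fails if it takes over 210 s, if anything falls off the work surface, if the arm or the gripper's body presses on something with over 40 N, if the wrist force passes 120 N, or if a joint passes its speed limit or range.

## Working session

There is one attempt and no reset: what is moved stays moved. The work goes in short steps, each a Python script; the robot and the scene stay as the last script left them, time stands still between calls to the robot, and variables do not carry over. Pictures are saved under pics/ and viewed, at most 14 in all, crops included, and the job is handed in when it is done.

```bash
ls; mkdir -p pics
cat > h.py <<'E'
import numpy as np, cv2
from cell import robot, optics, finder
def shot(cam, name=None):
    im=optics.get_image(cam)
    if name: cv2.imwrite(f'pics/{name}.png', cv2.cvtColor(im['frame'],cv2.COLOR_RGB2BGR))
    return im
def ray(im,u,v):
    a=(u-im['cx'])/im['fx']; b=(v-im['cy'])/im['fy']; x,y=a,b
    for _ in range(20):
        s=1+im['k1']*(x*x+y*y); x,y=a/s,b/s
    M=np.array(im['cam_to_world']); return M[:3,3], M[:3,:3]@np.array([x,-y,-1.])
def onz(im,u,v,z):
    o,d=ray(im,u,v); return o+d*(z-o[2])/d[2]
def pix(im,p):
    M=np.array(im['cam_to_world']); c=M[:3,:3].T@(np.array(p)-M[:3,3])
    x,y=c[0]/-c[2],-c[1]/-c[2]; s=1+im['k1']*(x*x+y*y)
    return np.array([im['cx']+im['fx']*x*s, im['cy']+im['fy']*y*s])
E
python3 - <<'E'
from h import *
for c in ('top','scene','wrist'):
    im=shot(c,c+'0'); print(c,np.round(im['cam_to_world'],3).tolist(),im['fx'],im['k1'])
    for t in ('paddle','cover_grip','tray','dibber_1_mid','bundle_1_mid','bundle_2_mid','rose','pot_stack'):
        for d in finder.spot_in(t,c): print(t,round(d['p'],2),np.round(d['extent']).astype(int))
E
```

```text
pics
top [[-0.018, 0.984, -0.179, 0.176], [-1.0, -0.02, -0.01, -0.026], [-0.013, 0.179, 0.984, 1.625], [0.0, 0.0, 0.0, 1.0]] 610.768352412625 0.006857405080079826
paddle 0.89 [185 171 201 222]
cover_grip 0.9 [289 146 374 223]
cover_grip 0.31 [286 141 466 234]
tray 0.57 [284 141 468 234]
dibber_1_mid 0.75 [399 273 459 293]
dibber_1_mid 0.7 [207 287 247 346]
dibber_1_mid 0.2 [255 238 256 277]
bundle_1_mid 0.76 [254 242 258 274]
bundle_1_mid 0.63 [184 172 198 216]
rose 0.88 [143 224 166 252]
pot_stack 0.69 [493 189 530 221]
scene [[-0.594, 0.349, -0.725, -0.903], [-0.805, -0.251, 0.538, 0.987], [0.006, 0.903, 0.43, 0.935], [0.0, 0.0, 0.0, 1.0]] 619.601673111743 -0.0008941830189146915
paddle 0.62 [200 237 231 265]
paddle 0.46 [262 226 341 267]
cover_grip 0.79 [263 227 342 268]
tray 0.74 [257 218 409 289]
dibber_1_mid 0.8 [291 318 304 355]
dibber_1_mid 0.77 [458 251 480 266]
dibber_1_mid 0.23 [178 308 203 338]
bundle_1_mid 0.7 [276 296 297 317]
bundle_2_mid 0.63 [275 298 298 313]
rose 0.66 [180 310 203 336]
pot_stack 0.71 [413 195 434 245]
wrist [[0.421, 0.865, 0.272, 0.309], [-0.907, 0.402, 0.127, -0.462], [0.001, -0.3, 0.954, 0.385], [0.0, 0.0, 0.0, 1.0]] 368.61931495069416 -0.0749785496300973
dibber_1_mid 0.79 [329  15 430 181]
dibber_1_mid 0.75 [146   0 252  66]
```

View pics/top0.png

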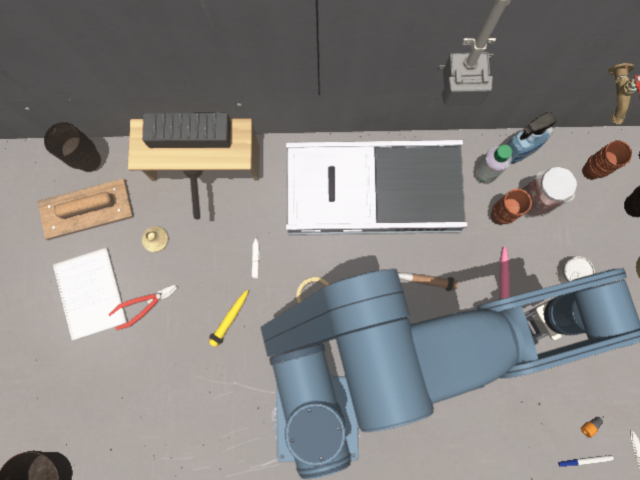

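View pics/wrist0.png

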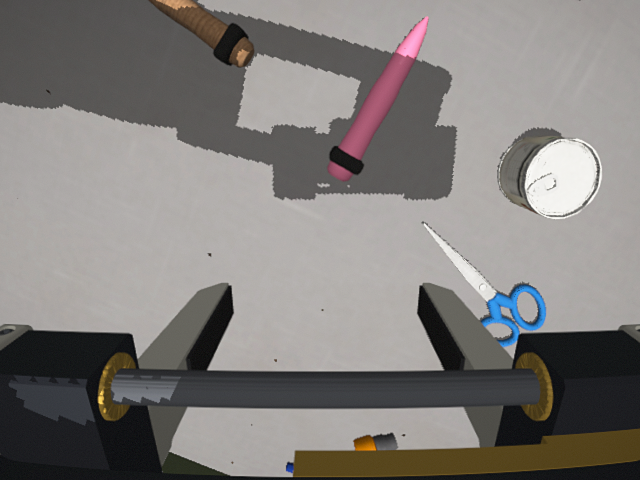

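View pics/scene0.png

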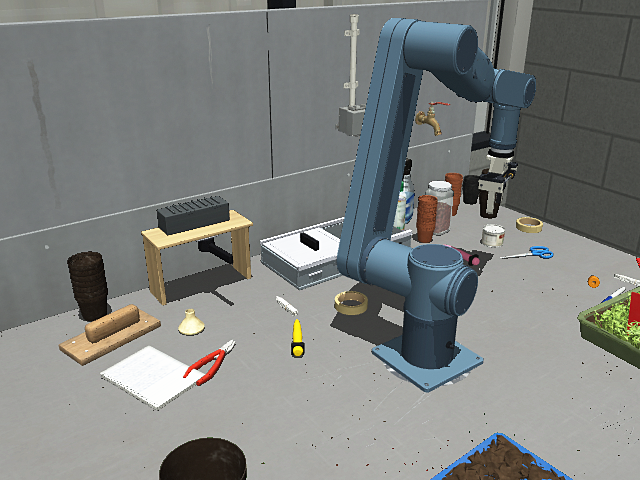

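The top picture shows:
- White bundle at (255,258).
- Wooden dibber at (430,282), partly under the arm.
- Look-alikes: yellow at (230,318) and pink at (505,270).
- Paddle at (196,195), shelf at (190,145), and the box at (375,187) with its grip bar at (332,183).
- Rose at (154,238) and pots at (512,205).

A pen at (585,462) and a paper sheet at (90,293) are clutter. The arm may be hiding more tools, so I'll compute positions and move it out of the way.

Run:
```python
from h import *
im=shot('top')
P=lambda n,u,v,z: print(n,np.round(onz(im,u,v,z),3))
P('grip top',332,183,.106)
for c in ((287,142),(464,141),(466,230),(287,233)): P('box',*c,.08)
for c in ((129,119),(252,119),(253,170),(129,167)): P('board',*c,.202)
P('paddle tip',197,218,.17);P('paddle root',193,175,.17)
P('bundle',255,258,.0075);P('dib',430,281,.015);P('rose',154,239,.03);P('pots',514,203,.16)
P('tape',312,290,.01)
for t in ('paddle','cover_grip','bundle_1_mid','dibber_1_mid'):
    for d in finder.regions_of(t,'top')[:3]:
        v,u=np.nonzero(d['mask']); 
        (c,s,a)=cv2.minAreaRect(np.c_[u,v].astype(np.float32)); print(t,round(d['p'],2),np.round(c,1),np.round(s,1),round(a,1),len(u))
```

```text
grip top [ 0.592 -0.049  0.106]
box [0.714 0.067 0.08 ]
box [ 0.706 -0.4    0.08 ]
box [ 0.467 -0.391  0.08 ]
box [0.469 0.069 0.08 ]
board [0.739 0.448 0.202]
board [0.732 0.145 0.202]
board [0.602 0.142 0.202]
board [0.616 0.444 0.202]
paddle tip [0.493 0.283 0.17 ]
paddle root [0.602 0.295 0.17 ]
bundle [0.416 0.16  0.008]
dib [ 0.345 -0.303  0.015]
rose [0.469 0.426 0.03 ]
pots [ 0.517 -0.493  0.16 ]
tape [0.327 0.008 0.01 ]
paddle 0.89 [192.5 193.5] [47. 15.] 90.0 369
cover_grip 0.56 [331.5 184.5] [77. 87.] 90.0 6654
bundle_1_mid 0.56 [255.  257.5] [39.  6.] 90.0 207
dibber_1_mid 0.87 [427.4 281.3] [60.  13.4] 5.7 535
dibber_1_mid 0.7 [227.  316.7] [13.  63.2] 27.8 533
dibber_1_mid 0.63 [505.5 273. ] [52. 11.] 90.0 466
```

```bash
cat >> h.py <<'E'
PI=np.pi
def st(): return robot.read_state()
def say():
    s=st(); print('t',round(s['time_s'],1),'pos',np.round(s['tool_pos'],3),'rot',np.round(s['ee_rot'],2),'F',np.round(s['contact_force'],1),'w',round(s['width'],4),'ff',np.round(s['finger_force'],1))
def down(x,y,z,yaw): robot.move_to([x,y,z],[PI,0,yaw])
def ln(x,y,z,yaw=None,**k): return robot.line_to([x,y,z],None if yaw is None else [PI,0,yaw],**k)
E
python3 - <<'E'
from h import *
say()
robot.line_to([.233,-.498,.33]); 
a=np.array([.624,.2925]); yaw=-.033-.7+.81
p=a-.105*np.array([np.cos(yaw),np.sin(yaw)])
down(p[0],p[1],.33,yaw); say()
im=shot('wrist','w1'); t=shot('top','top1')
print(np.round(im['cam_to_world'],3).tolist())
for c,i in (('wrist',im),('top',t)):
  for n in ('paddle','dibber_1_mid','bundle_1_mid','bundle_2_mid'):
    for d in finder.spot_in(n,c): print(c,n,round(d['p'],2),np.round(d['extent']).astype(int))
E
```

```text
t 1.6 pos [ 0.233 -0.498  0.233] rot [3.14 0.   0.44] F [-0.4  0.3 -0.9] w 0.093 ff 0.0
t 5.3 pos [0.52  0.284 0.33 ] rot [ 3.14 -0.    0.08] F [ 0.2 -0.2  1.3] w 0.0932 ff 0.0
[[0.074, 0.951, 0.299, 0.604], [-0.997, 0.07, 0.023, 0.291], [0.001, -0.3, 0.954, 0.482], [0.0, 0.0, 0.0, 1.0]]
wrist paddle 0.68 [505  48 639 249]
wrist paddle 0.6 [292 116 340 251]
wrist dibber_1_mid 0.61 [112   0 541 253]
wrist dibber_1_mid 0.59 [340 326 390 375]
wrist bundle_1_mid 0.56 [399 233 419 304]
top paddle 0.56 [188 173 198 215]
top dibber_1_mid 0.89 [397 273 461 293]
top dibber_1_mid 0.83 [224 291 249 325]
top dibber_1_mid 0.8 [496 248 514 312]
top dibber_1_mid 0.19 [492 188 531 222]
```

View pics/top1.png

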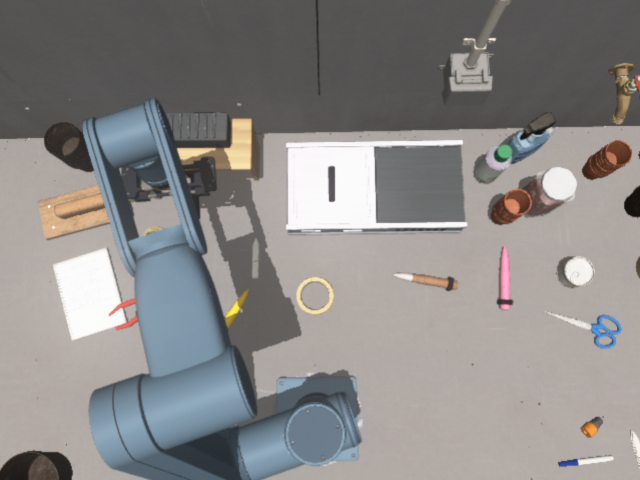

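View pics/w1.png

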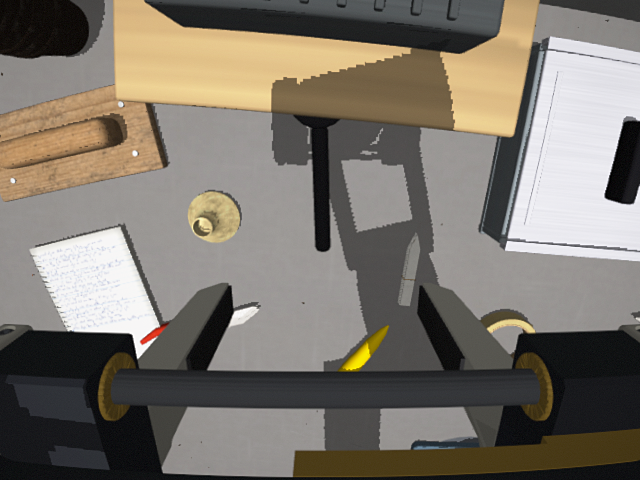

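The top view is now clear. There is one wooden dibber at (428,281) and one white bundle at (255,258), now in shadow. There is no red bundle or second dibber. The wrist view shows the paddle from (318,125) to (323,250), and the board's front corners at (114,100) and (514,136). I'll refine the knob position from these.

Run:
```python
from h import *
im=shot('wrist')
for n,u,v,z in (('tip',322,249,.176),('mid',319.5,180,.176),('cornL',114.5,100,.202),('cornR',513.5,135,.202),('rose',216,216,.03),('bun a',415,235,.012),('bun b',406,304,.012)): print(n,np.round(onz(im,u,v,z),4))
```

```text
tip [0.4981 0.286  0.176 ]
mid [0.5583 0.2925 0.176 ]
cornL [0.6111 0.4474 0.202 ]
cornR [0.6078 0.1498 0.202 ]
rose [0.4818 0.4208 0.03  ]
bun a [0.4705 0.1604 0.012 ]
bun b [0.3677 0.1577 0.012 ]
```

```bash
cat >> h.py <<'E'
AX=np.array([.6245,.298]); SY=-.011
def kp(th,r=.105):
    y=SY-.7+th; return AX-r*np.array([np.cos(y),np.sin(y)]), y
def turn(a,b,n=10,mf=14):
    for th in np.linspace(a,b,n+1)[1:]:
        p,y=kp(th); hit=ln(p[0],p[1],.164,y,vel=.05,max_force=mf)
        if hit: print('hit at',round(th,2)); say(); return th
    return b
E
python3 - <<'E'
from h import *
robot.set_gripper(.05)
p,y=kp(.8); ln(*p,.33,y); hit=ln(*p,.164,y,vel=.1,max_force=10); say(); print(hit)
robot.set_gripper(.020,10); say()
turn(.8,-.05); say()
shot('wrist','w2')
E
```

```text
t 8.8 pos [0.52  0.289 0.165] rot [-3.14 -0.    0.09] F [ 0.1 -0.5 -0.1] w 0.0502 ff 0.0
False
t 9.5 pos [0.52  0.289 0.164] rot [-3.14  0.    0.09] F [-0.2 -0.2  0.5] w 0.0203 ff 0.0
hit at -0.05
t 12.7 pos [0.546 0.368 0.163] rot [ 3.13 -0.   -0.77] F [-1.7 -2.3  1.5] w 0.0203 ff 1.3
t 12.7 pos [0.546 0.368 0.163] rot [ 3.13 -0.   -0.77] F [-1.7 -2.3  1.5] w 0.0203 ff 1.3
```

View pics/w2.png

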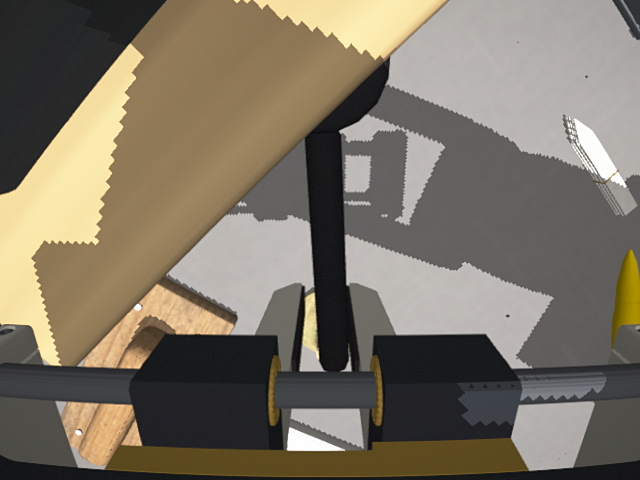

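The paddle rests against the trailing finger at its left stop. Next I'll release it and look at the box from above.

Run:
```python
from h import *
p,y=kp(0); ln(*p,.164,y,vel=.05)
robot.set_gripper(.05); ln(*p,.30,y)
robot.set_gripper(.05)
down(.545,-.05,.36,0); say()
im=shot('wrist','w3')
f=im['frame'].astype(int).sum(2)
t=shot('top'); 
for n in ('paddle',):
  for d in finder.regions_of(n,'top')[:1]:
    v,u=np.nonzero(d['mask']); print(d['p'],d['extent'],[np.round(onz(t,*q,.17),3) for q in ((u[v.argmax()],v.max()),(u[v.argmin()],v.min()))])
```

```text
t 16.5 pos [ 0.545 -0.049  0.36 ] rot [-3.14  0.    0.  ] F [ 0.6  0.1 -0.9] w 0.0498 ff 0.0
0.72 [157.3, 172.3, 200.5, 208.8] [array([0.523, 0.377, 0.17 ]), array([0.616, 0.317, 0.17 ])]
```

View pics/w3.png

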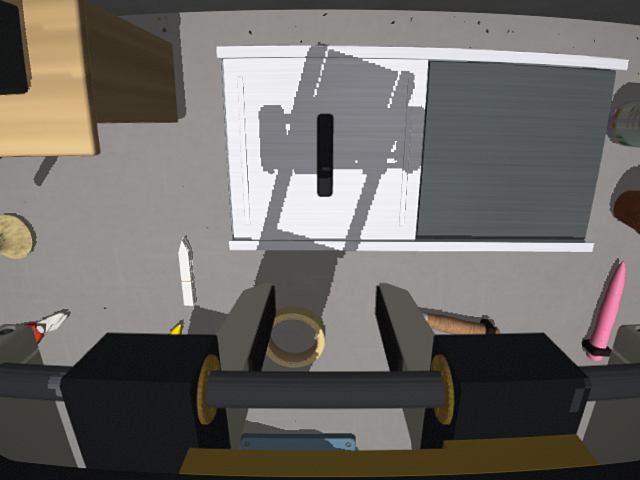

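The wrist view shows the closed cover with its grip bar from (325,114) to (325,196). The rail corners are at (217,47), (628,60), (229,241) and (592,244).

Run:
```python
from h import *
im=shot('wrist')
for n,u,v,z in (('RL',217,47,.082),('RR',629,60,.082),('FL',229.5,250,.082),('FR',593,251,.082),('FLi',229,241,.082),('FRi',592,243.5,.082),('bar0',325,114.5,.106),('bar1',325,168,.106),('bar1b',325,196,.074),('barL',317.5,140,.106),('barR',333,140,.106),('seam',428,60,.072),('seam',417,238,.072)): print(n,np.round(onz(im,u,v,z),4))
```

```text
RL [0.711  0.0676 0.082 ]
RR [ 0.7081 -0.3957  0.082 ]
FL [0.48  0.07  0.082]
FR [ 0.4776 -0.3949  0.082 ]
FLi [0.4917 0.0697 0.082 ]
FRi [ 0.4878 -0.3911  0.082 ]
bar0 [ 0.639  -0.0486  0.106 ]
bar1 [ 0.583  -0.0485  0.106 ]
bar1b [ 0.5459 -0.0485  0.074 ]
barL [ 0.6128 -0.0405  0.106 ]
barR [ 0.6128 -0.0571  0.106 ]
seam [ 0.6991 -0.1629  0.072 ]
seam [ 0.4922 -0.1641  0.072 ]
```

```bash
cat >> h.py <<'E'
BX=np.array([.594,-.0487]); BY=-.006
def bp(s): return BX-s*np.array([-np.sin(BY),np.cos(BY)])
def tr(x,y):  # tray frame -> world
    c,s=np.cos(BY),np.sin(BY); return np.array([.594+c*x-s*y, -.050+s*x+c*y])
E
python3 - <<'E'
from h import *
p=bp(0); ln(*p,.25,BY); print(ln(*p,.092,BY,vel=.08,max_force=10)); say()
robot.set_gripper(.022,10); say()
q=bp(.238); print(ln(*q,.092,BY,vel=.08,max_force=15)); say()
q=st()['tool_pos']; robot.line_to([q[0],q[1]+.003,.092]); robot.set_gripper(.05); ln(q[0],q[1],.30); say()
# look at dibber from above
down(.29,-.30,.33,0.0)
im=shot('wrist','w4'); t=shot('top')
for c in ('wrist','top'):
 for n in ('dibber_1_mid','bundle_1_mid','bundle_2_mid','paddle'):
  for d in finder.regions_of(n,c): 
   v,u=np.nonzero(d['mask']); r=cv2.minAreaRect(np.c_[u,v].astype(np.float32)); print(c,n,round(d['p'],2),np.round(r[0],1),np.round(r[1],1),round(r[2],1))
E
```

```text
False
t 19.8 pos [ 0.594 -0.049  0.092] rot [ 3.14 -0.   -0.01] F [-0.5 -0.   0.9] w 0.0499 ff 0.0
t 20.4 pos [ 0.594 -0.049  0.092] rot [-3.14  0.   -0.01] F [-0.6 -0.5  0.8] w 0.0218 ff 0.0
True
t 23.0 pos [ 0.592 -0.275  0.091] rot [-3.14  0.   -0.01] F [ 0.6 -0.4  0.3] w 0.0218 ff 0.4
t 25.4 pos [ 0.592 -0.275  0.299] rot [-3.13  0.   -0.01] F [-1.1  0.5 -0.1] w 0.0504 ff 0.0
wrist dibber_1_mid 0.98 [272.5 160.3] [135.1  28.8] 9.4
top dibber_1_mid 0.51 [394.2 282.9] [45.5  8. ] 12.1
top dibber_1_mid 0.43 [175.9 185.6] [14.4 57. ] 49.3
top dibber_1_mid 0.42 [239.4 301. ] [ 7.4 26.8] 36.0
top dibber_1_mid 0.4 [254.5 258. ] [38.  5.] 90.0
top bundle_1_mid 0.69 [416.5 183.5] [78.6 90.1] 88.9
top bundle_1_mid 0.65 [254.5 258.5] [37.  7.] 90.0
top bundle_1_mid 0.29 [375.2 187.4] [ 93.4 180.9] 89.4
top bundle_2_mid 0.61 [175.6 185.8] [13.  56.3] 49.0
top paddle 0.64 [176.7 184.6] [13.5 55. ] 51.0
```

View pics/w4.png

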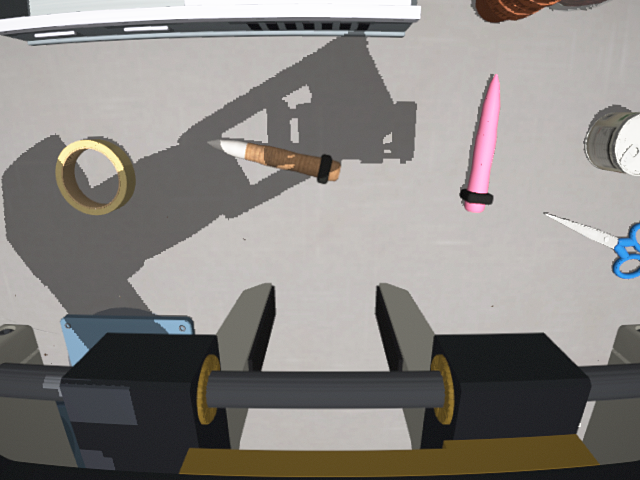

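Candidates in this crop are the wooden dibber with its collar at (272,160), which is the one meant, and the pink look-alike at (480,140), which is not. The yellow look-alike is elsewhere. The dibber's steel point is at (207,141) and its blunt end at (340,173).

Run:
```python
from h import *
im=shot('wrist')
a=onz(im,208,141.5,.014)[:2]; b=onz(im,340,173,.014)[:2]; col=onz(im,325,168,.02)[:2]
print(a,b,np.linalg.norm(b-a)); d=(b-a)/np.linalg.norm(b-a); m=(a+b)/2; print(m,d,(col-m)@d)
yaw=np.arctan2(d[1],d[0]); yaw=(yaw+PI/2)%PI-PI/2   # tool x along dibber, mod pi
for Y in (yaw,yaw+PI,yaw-PI): print(Y,robot.inverse_kinematics([m[0],m[1],.1],[PI,0,Y]))
for Y in (PI/2,-PI/2): print(Y,robot.inverse_kinematics([*tr(.04,0),.05],[PI,0,Y+BY]))
```

```text
[ 0.35460921 -0.15401983] [ 0.31459594 -0.31838929] 0.16916967712877118
[ 0.33460257 -0.23620456] [-0.23652739 -0.97162482] 0.06453238878056193
1.3320060628994232 [-0.88862968  0.15584002  2.03594671  0.          0.94980593 -0.64983941]
4.473598716489216 [-8.88629676e-01  1.55840022e-01  2.03594671e+00 -4.44089210e-16
  9.49805926e-01  2.49175324e+00]
-1.8095865906903699 [-8.88629676e-01  1.55840022e-01  2.03594671e+00 -4.44089210e-16
  9.49805926e-01  2.49175324e+00]
1.5707963267948966 [-2.54188770e-01  5.73007417e-01  1.52968311e+00 -4.44089210e-16
  1.03890212e+00 -2.48188770e-01]
-1.5707963267948966 [-2.54188770e-01  5.73007417e-01  1.52968311e+00 -4.44089210e-16
  1.03890212e+00  2.89340388e+00]
```

Length and collar offset both match. The dibber has been knocked about 7 cm since the first look, so I'll pick it up now.

```bash
cat >> h.py <<'E'
def pick(x,y,yaw,z,w,force):
    robot.set_gripper(w); down(x,y,.15,yaw); hit=ln(x,y,z,yaw,vel=.1,max_force=12)
    robot.set_gripper(0,force); print('hit',hit); say()
    ln(x,y,.2,vel=.15); robot.pause(.3); say()
def place(tx,ty,yaw,z,w):
    p=tr(tx,ty); down(*p,.2,yaw+BY); say(); hit=ln(*p,z,vel=.1,max_force=8); print('hit',hit); say()
    robot.set_gripper(w); robot.pause(.3); ln(*p,.25,vel=.15)
E
python3 - <<'E'
from h import *
pick(.3346,-.2362,1.332,.018,.06,30)
im=shot('wrist','w5')
E
```

```text
hit False
t 30.8 pos [ 0.335 -0.236  0.018] rot [3.14 0.   1.33] F [-0.4  0.2  0.3] w 0.0256 ff 29.9
t 32.4 pos [ 0.334 -0.236  0.2  ] rot [-3.14 -0.    1.33] F [ 0.3  0.2 -0.3] w 0.0258 ff 29.9
```

View pics/w5.png

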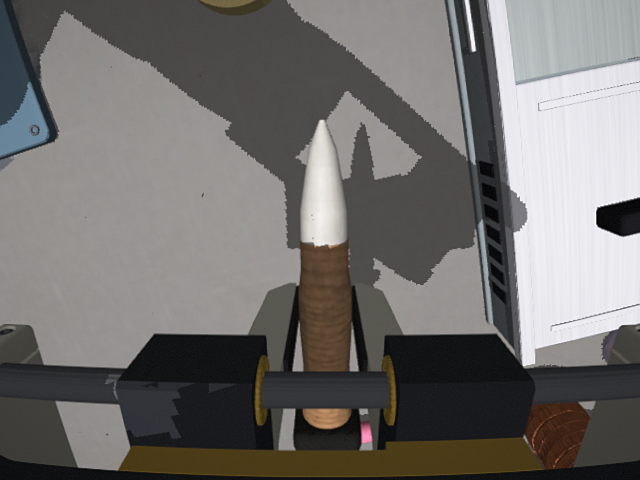

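The dibber is held straight near its middle, with the steel point towards the camera (322,120).

Run:
```python
from h import *
place(.045,0,PI/2,.030,.05); say()
down(*tr(-.06,0),.30,0)
im=shot('wrist','w6')
for n in ('dibber_1_mid',):
  for d in finder.regions_of(n,'wrist'):
   v,u=np.nonzero(d['mask']); r=cv2.minAreaRect(np.c_[u,v].astype(np.float32)); c=onz(im,*r[0],.025)[:2]-tr(0,0); print(n,round(d['p'],2),np.round(r[0]),np.round(r[1]),'tray xy',np.round(c,3))
# now bundle
down(.36,.16,.30,0)
im=shot('wrist','w7')
for d in finder.regions_of('bundle_1_mid','wrist'):
   v,u=np.nonzero(d['mask']); r=cv2.minAreaRect(np.c_[u,v].astype(np.float32)); bx=cv2.boxPoints(r); q=[onz(im,*k,.0075)[:2] for k in bx]; print(round(d['p'],2),np.round(r[0]),np.round(r[1]),np.round(onz(im,*r[0],.0075),4),np.round(q,4).tolist())
```

```text
t 33.8 pos [ 0.638 -0.051  0.2  ] rot [-3.14  0.    1.56] F [-0.2 -0.5  0.4] w 0.0258 ff 29.9
hit False
t 35.7 pos [ 0.639 -0.05   0.031] rot [3.14 0.   1.56] F [-0.8 -0.6 -0.4] w 0.026 ff 30.0
t 38.2 pos [ 0.639 -0.05   0.249] rot [-3.14 -0.    1.56] F [0.4 0.2 0. ] w 0.05 ff 0.0
dibber_1_mid 0.94 [326. 103.] [ 34. 153.] tray xy [ 0.047 -0.001]
dibber_1_mid 0.5 [634. 309.] [30. 11.] tray xy [-0.212 -0.426]
0.6 [326. 146.] [89. 13.] [0.4198 0.1581 0.0075] [[0.4699, 0.1655], [0.4698, 0.1507], [0.3668, 0.1503], [0.3669, 0.1661]]
0.54 [ 95. 101.] [63. 57.] [0.4762 0.4302 0.0075] [[0.4812, 0.4838], [0.5231, 0.4262], [0.4718, 0.3785], [0.4274, 0.435]]
```

```bash
cd pics; python3 -c "
import cv2,numpy as np
a=cv2.imread('w6.png');b=cv2.imread('w7.png')
cv2.imwrite('c67.png',np.hstack([a[0:340,130:530],b[0:340,130:530]]))"
```

```text
(no output)
```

View pics/c67.png

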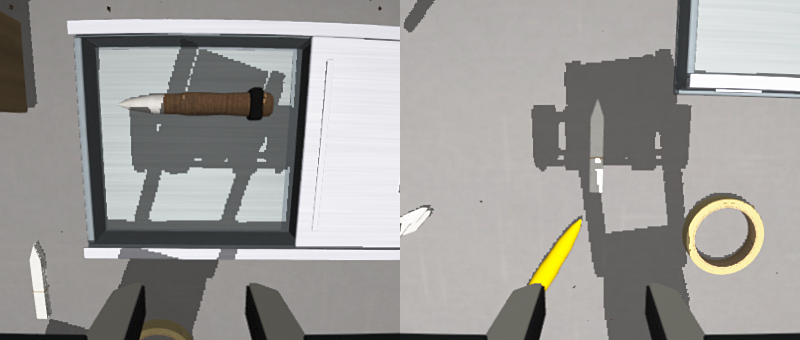

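The crops show the dibber lying flat in the compartment (left, 195,103). The white bundle lies alone at (597,147) in the right half, with the yellow look-alike clear of it.

Run:
```python
from h import *
pick(.4185,.158,0.0,.0155,.05,25)
if st()['width']>.01:
    place(-.045,0,PI/2,.028,.04); say()
    down(*tr(-.06,0),.30,0)
    im=shot('wrist','w8'); t=shot('top')
    for n in ('dibber_1_mid','bundle_1_mid'):
      for d in finder.regions_of(n,'wrist'):
        v,u=np.nonzero(d['mask']); r=cv2.minAreaRect(np.c_[u,v].astype(np.float32)); c=onz(im,*r[0],.02)[:2]-tr(0,0); print(n,round(d['p'],2),np.round(r[0]),np.round(r[1]),'tray xy',np.round(c,3))
```

```text
hit False
t 43.9 pos [0.419 0.158 0.016] rot [ 3.14 -0.    0.  ] F [0.3 0.6 1. ] w 0.015 ff 24.9
t 45.5 pos [0.418 0.158 0.2  ] rot [ 3.14  0.   -0.  ] F [-0.3 -0.5 -0.1] w 0.0145 ff 24.9
t 47.2 pos [ 0.549 -0.049  0.2  ] rot [-3.14 -0.    1.56] F [ 0.8 -0.8 -0.5] w 0.0145 ff 24.9
hit False
t 49.1 pos [ 0.549 -0.05   0.029] rot [3.14 0.   1.56] F [ 0.5 -0.4 -0.2] w 0.0147 ff 24.9
t 51.7 pos [ 0.549 -0.05   0.249] rot [-3.14 -0.    1.56] F [ 0.6  0.2 -0.8] w 0.0397 ff 0.0
dibber_1_mid 0.91 [326. 104.] [ 33. 153.] tray xy [ 0.046 -0.001]
dibber_1_mid 0.47 [634. 309.] [28. 10.] tray xy [-0.215 -0.432]
dibber_1_mid 0.33 [536. 148.] [207. 217.] tray xy [ 0.    -0.246]
bundle_1_mid 0.8 [326. 183.] [90. 15.] tray xy [-0.043 -0.   ]
```

```bash
cd pics; ls w8.png && python3 -c "
import cv2
cv2.imwrite('c8.png',cv2.imread('w8.png')[0:340])"
```

```text
w8.png
```

View pics/c8.png

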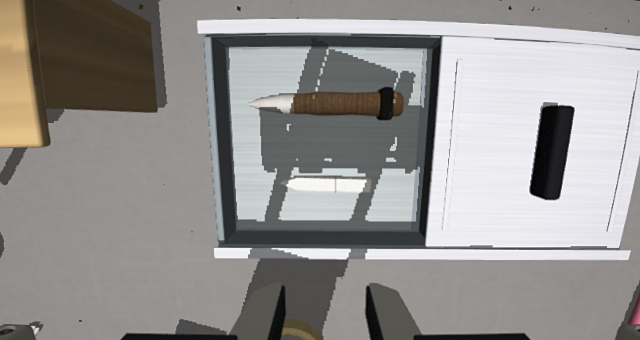

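Both tools lie flat in the open compartment, and the two top views together show no other real tools. Next I'll shut the cover.

Run:
```python
from h import *
robot.set_gripper(.05); p=bp(.224)
down(*p,.25,BY); print(ln(*p,.092,vel=.08,max_force=10)); robot.set_gripper(.022,10); say()
q=bp(-.015); print(ln(*q,.092,vel=.08,max_force=15)); say()
robot.pause(.3); say()
q=st()['tool_pos']; robot.line_to([q[0],q[1]-.003,.092]); robot.set_gripper(.05); ln(q[0],q[1],.30)
down(.545,-.05,.36,0); im=shot('wrist','w9'); t=shot('top','top9')
f=cv2.inRange(im['frame'],(0,0,0),(45,45,45))[90:215,280:380]; v,u=np.nonzero(f); print('bar',np.round(onz(im,u.mean()+280,140,.106),4),len(u))
for d in finder.regions_of('paddle','top')[:2]:
    v,u=np.nonzero(d['mask']); print(round(d['p'],2),np.round(onz(t,u[v.argmax()],v.max(),.17),3))
```

```text
False
t 57.4 pos [ 0.593 -0.273  0.092] rot [-3.14  0.   -0.01] F [ 0.  -0.6  0.1] w 0.022 ff 0.0
True
t 60.0 pos [ 0.594 -0.047  0.092] rot [ 3.14  0.   -0.  ] F [ 0.2 -2.7  2.3] w 0.0224 ff 1.3
t 60.3 pos [ 0.594 -0.047  0.091] rot [ 3.14  0.   -0.  ] F [ 0.7 -2.9  2.4] w 0.0221 ff 1.3
bar [ 0.6131 -0.0485  0.106 ] 1132
0.68 [0.52  0.377 0.17 ]
```

View pics/w9.png

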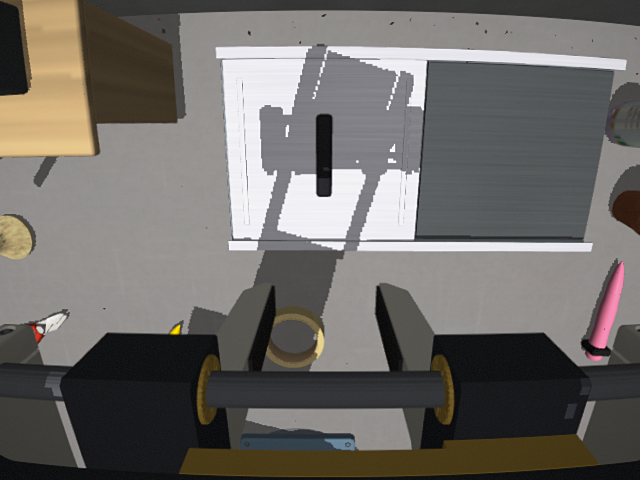

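The cover is shut, and the bar is back at (324,155) where it was before opening. Next I'll turn the knob to its right stop.

Run:
```python
from h import *
p,y=kp(0.03); down(*p,.33,y); robot.set_gripper(.05)
print(ln(*p,.164,y,vel=.1,max_force=10)); robot.set_gripper(.020,10); say()
e=turn(.03,1.47,16); robot.pause(.4); say()
q=st(); p,yy=kp(1.40); ln(*p,.164,yy,vel=.05)
robot.set_gripper(.05); ln(*p,.33); down(.40,-.05,.35,0); say()
t=shot('top','top10')
for d in finder.regions_of('paddle','top')[:2]:
    v,u=np.nonzero(d['mask']); w=onz(t,u[v.argmax()],v.max(),.17)[:2]; r=AX-w; print(round(d['p'],2),d['extent'],np.round(w,3),'dimmer',np.arctan2(r[1],r[0])-SY+.7)
```

```text
False
t 67.5 pos [0.543 0.364 0.164] rot [ 3.14  0.   -0.68] F [ 0.4 -0.2  0.2] w 0.0201 ff 0.0
hit at 1.47
t 72.9 pos [0.545 0.23  0.164] rot [-3.13 -0.    0.76] F [-3.4  5.6  6. ] w 0.0206 ff 2.9
t 73.3 pos [0.545 0.23  0.164] rot [-3.13 -0.    0.76] F [-2.8  3.9  5. ] w 0.0204 ff 2.6
t 76.7 pos [ 0.4  -0.05  0.35] rot [-3.14 -0.    0.  ] F [ 0.3  0.1 -1. ] w 0.0499 ff 0.0
0.56 [184.6, 172.5, 227.7, 206.9] [0.522 0.225] dimmer 1.333704833571033
```

View pics/top10.png

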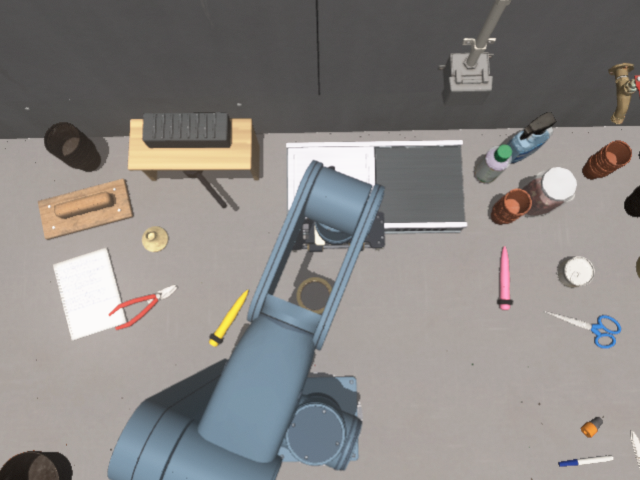

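The top picture shows the paddle at its right stop with its tip at (235,208), the cover shut, and the rose and pots where they were. The real tools are gone from the bench.

```bash
python3 -c "
from h import *
print(robot.finish_job()); say()"
```

```text
the job is handed in; nothing more can be done
None
the job is handed in; nothing more can be done
```

I handed the job in; no verdict came back. The lamp was switched off, the one dibber and one white bundle on the bench went into the box, the cover was shut, and the lamp was switched back on, with everything else left in place.

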